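Close the inlet valve of a sauce depositor and hold its bonnet down

TASK

Put the washed inlet valve of the sauce depositor back together: stand the white spring valve, poppet up, on the spigot in the middle of the machine's valve body and let go of it, then put the steel bonnet over it onto the two dowels and press it down against the spring until the two joint faces meet all round. Finish while still gripping the bonnet and pressing it firmly home, since I will do up the swing bolts while you hold it; do not shove the other things on the counter about.

Things in the scene. Friction and masses are not known exactly. Their poses are not given: they have to be found in the camera images.
- depositor: fixed countertop sauce depositor, bare stainless steel: base plate 150 x 530 mm; at one end the valve body, a block 116 (x) x 68 (y) mm with a flat joint face on top; from it product and air cylinders run along the machine's +y (up to 106 mm above the counter, brass fittings 116); a bent spout sticks out 115 mm along -x. Origin on the counter under the valve body's middle, z up
- seat (a point): middle of the valve body's joint face, 110 mm above the counter, axes as the machine's. Here stands the spigot: 16 mm diameter, 13 mm high, top 4 mm tapered. 43 mm from it along x and along -x stand the two dowels: 10 mm diameter, 18 mm high, top 5 mm tapered to 4 mm
- valve: loose upright spring valve, 0.09 kg: white plastic body, a cylinder 34 mm diameter, 26 mm high (grip it here), its 19.4 mm bore, open below and 20 mm deep, goes over the spigot until it stands flat on the joint face; above it a sprung steel disc, the poppet, 26 mm diameter, top 38 mm above the underside. Origin: centre of underside, z up. Starts on the white board, top at 12 mm
- poppet (a joint): travel of the sprung poppet on the valve: 0 when free (38 mm overall height), grows as it is pressed down into the guide body, about 0.006 m with the bonnet fully home. The spring has 8 N preload and 1 N per mm: 14 N fully home, so a bonnet let go is lifted off the joint face
- bonnet: loose stainless bonnet, about 0.45 kg, standing on its flange: flange 116 (x) x 68 (y) x 12 mm with two 13 mm through bores for the dowels, 43 mm out along x and -x; on it a round dome, 56 mm diameter; hollow below, 48 mm diameter and 32 mm deep. Either way round fits. Origin: centre of the flange's underside (joint face), z up. Starts on the white board, top at 12 mm
- neck (a point): top of the bonnet's upright neck, on its axis 76 mm above its underside: a round tube 36 mm diameter and 40 mm long, to grip from above; it rises from the dome's flat shoulder (36 mm above the underside), on which the fingertips may bear
- brush: basting brush with a wooden handle lying flat on the counter between the robot and the board; origin under its middle (not part of the job: leave it alone)
- measure: steel measuring cup, 60 mm across and 32 mm high, flat handle along its +x to 103 mm from its axis; origin under the middle of the cup (not part of the job: leave it alone)
- portion_a: lidded plastic sauce cup, 67 mm across, 33 mm high; origin at its underside (not part of the job: leave it alone)
- portion_b: second lidded plastic sauce cup, 67 mm across, 33 mm high; origin at its underside (not part of the job: leave it alone)
- spice_jar: spice jar with a screw cap, 56 mm across, 100 mm high; origin at its underside (not part of the job: leave it alone)
- squeeze_bottle: squeeze bottle, 60 mm across, 175 mm high with its nozzle; origin at its underside (not part of the job: leave it alone)
Mind the look-alikes: they are no part of the job. Of the things that look like the valve, the smallest one is meant.

How it is judged:
By the outcome, as a careful person would: the job done as asked, in the order asked, and still so for the second after the job is handed in, while the arm keeps its last pose, push and grip.
It also fails if it takes over 67 s, if anything falls off the work surface, if the arm or the gripper's body presses on something with over 40 N, if the wrist force passes 120 N, or if a joint passes its speed limit or range.

ROBOT

A 6-joint arm with a two-finger parallel gripper is mounted at the origin on the work surface. World frame = base frame: x ahead of the robot, y to its left, z up, the work surface at z = 0. Lengths are in m, angles in rad, forces in N, time in s.
With the tool pointing down it reaches from about 0.35 to 0.975 m from the base axis. Payload 4.9 kg.
Tool frame: the origin (TCP) lies on the centre line of the jaws, within the pads' length; the fingertips stand manip.tip_reach ahead of it and the grasp point (between the pads) is the TCP (manip.tip_reach is the distance from the TCP to the fingertips, in m); z points along the fingers, y is the line along which they close (so a half turn about z gives the same grasp; the last joint's range is limited). The gripper opens to 85 mm and grips with 20 to 120 N. Pads are 22 mm wide; open, the fingers measure 114 mm over their backs; the gripper's body (76 mm by 85 mm) begins 54 mm behind the grasp point. The pads swing forward as they close: fully open they stand 13 mm farther back than shut.
Start: joints at [-1.331, 0.053, 1.613, -0, 1.476, -0.119], TCP at [0.219, -0.585, 0.25] pointing down, gripper open.
Joint ranges: [-3.01, 3.01], [-1.01, 2.22], [0.06, 2.58], [-1.02, 4.17], [0.09, 2.62], [-3.14, 3.14]. Speed limits (rad/s): [2.57, 2.57, 3.14, 3.14, 3.14, 3.14].

INTERFACE

Orientations are given as a unit quaternion [w, x, y, z].
In Python, from plant import manip gives the robot as it stands. The module is installed in compiled form; this text tells all that it offers.
- The arm moves only by the tool move_arm, never from a script. Its argument "rows" is a list of rows, each a list of 7 numbers: the shift along the tool's x, y, z in cm, then the turn, a rotation vector about the tool's x, y, z in degrees, then the opening, from -1 (shut) to 1 (fully open). In form: [[tx, ty, tz, ax, ay, az, jaw], ...]. A call has 1 to 20 rows; each row shifts and turns the commanded pose from where the row before left it, along the tool's axes as they then stand; what a row does not reach is not made up. A row lasts 1/12 s, in which the tool goes at most 41.7 mm and 7.16 degrees, less where a joint would pass 70% of its speed; a pose out of reach is approached as far as the arm can. A call is refused whole if a number of a shift passes 4.17 or a number of a turn 7.16, either way. A call with a gripper value outside its range is refused whole. The fingers move at their own pace and stop on an object; the grip force is fixed at half the most. Time passes only in rows, so rows that do not move let the fingers close. It gives the time, the measured TCP pose, the force, the opening and the grip force at its end, in the units of the state.
- manip.state(): the state, without advancing time (a new reading comes with each control period).
- manip.grab_frame(name): name is "scene" or "top" or "wrist"; returns a dict with "img" (384x512x3 uint8, blue, green, red), "mtx" (3x3 intrinsics, pixels), "R" (3x3) and "t" (3): a world point X has camera coordinates R X + t. Camera axes: x right, y down, z forward; pixel columns grow to the right and rows downward; lengths in m; the calibration is good to about 2 mm. A picture is of the moment at which its call begins. There is no depth.
- manip.job_done(): hands the job in; it is judged then, once.
The state is a dict: "time": time; "joint_pos": joint angles; "joint_vel": joint speeds; "joint_efforts": joint torques, N m; "tool_pos": TCP position; "tool_rot": TCP orientation; "contact_force": force on the tool from outside, world axes, zero at the start; "ft_torque": the same for the moment, N m; "gripper_width": opening from 0.0 (shut) to 1.0 (fully open); "grasp_force": force on a finger pad.
Only numpy, scipy, OpenCV 4.12 (cv2) and the standard library are available. Lean on these libraries where they do the work, as an engineer would, in place of code of your own. Each camera call takes 0.05 s, during which the arm holds its last target. There are 200 camera calls.

## Working session

There is one attempt and no reset: what is moved stays moved. The work goes in short steps, Python scripts to look and compute and a tool call to move; the robot and the scene stay as the last step left them, time stands still between calls to the robot, and variables do not carry over. Pictures are saved under pics/ and viewed, at most 10 in all, crops included, and the job is handed in when it is done.

Besides the shell and the picture viewer there is one more tool, called after "Request:" as a command line: name --pt "numbers of a row" for each row, then --argument value for the rest. move_arm: Moves the arm, as the interface text tells. Its arguments: {"type":"object","properties":{"rows":{"type":"array","items":{"type":"array","items":{"type":"number"}}}},"required":["rows"]}

```bash
mkdir -p pics; cat > h.py <<'E'
import numpy as np, cv2
from plant import manip
from scipy.spatial.transform import Rotation as Ro
def grab(n,f):
    d=manip.grab_frame(n); cv2.imwrite(f'pics/{f}.png',d['img']); np.savez(f'pics/{f}.npz',**d); return d
def pt(f,u,v,z):
    d=np.load(f'pics/{f}.npz'); r=d['R'].T@np.linalg.inv(d['mtx'])@[u,v,1]; c=-d['R'].T@d['t']
    return c+r*(z-c[2])/r[2]
def px(f,X):
    d=np.load(f'pics/{f}.npz'); q=d['mtx']@(d['R']@np.array(X)+d['t']); return q[:2]/q[2]
E
python3 - <<'E'
from h import *
for n in ['scene','top']:
    d=grab(n,n+'0'); cv2.imwrite(f'pics/{n}0b.png',cv2.resize(d['img'],(800,600),interpolation=cv2.INTER_CUBIC))
    print(n,-d['R'].T@d['t'],d['R'].tolist())
s=manip.state(); print(s['tool_pos'],s['tool_rot'],manip.tip_reach,s['time'])
E
```

```text
scene [1.27228994 0.16777724 0.72134243] [[-0.2721138432110859, 0.9621220381387605, -0.016590360472572903], [0.6140411226345851, 0.16034119539642053, -0.77281576120865], [-0.7408829570495944, -0.22048103044607778, -0.6344135553145793]]
top [ 0.40692118 -0.02521923  1.22364178] [[0.013734557870190536, -0.999714711340717, 0.019541183409843194], [-0.9924896097783106, -0.01600587447747999, -0.12127731224061725], [0.12155548692760605, -0.01772873123373175, -0.9924262973574585]]
[ 0.21933328 -0.58468535  0.24916342] [-9.47866553e-04  9.83951968e-01  1.78431006e-01 -3.95351928e-05] 0.019 0.1
```

View pics/top0b.png

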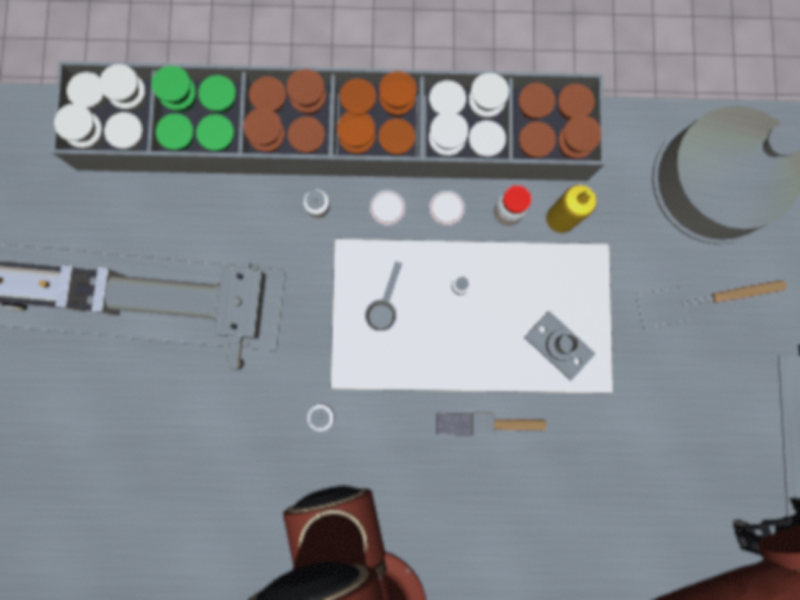

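View pics/scene0b.png

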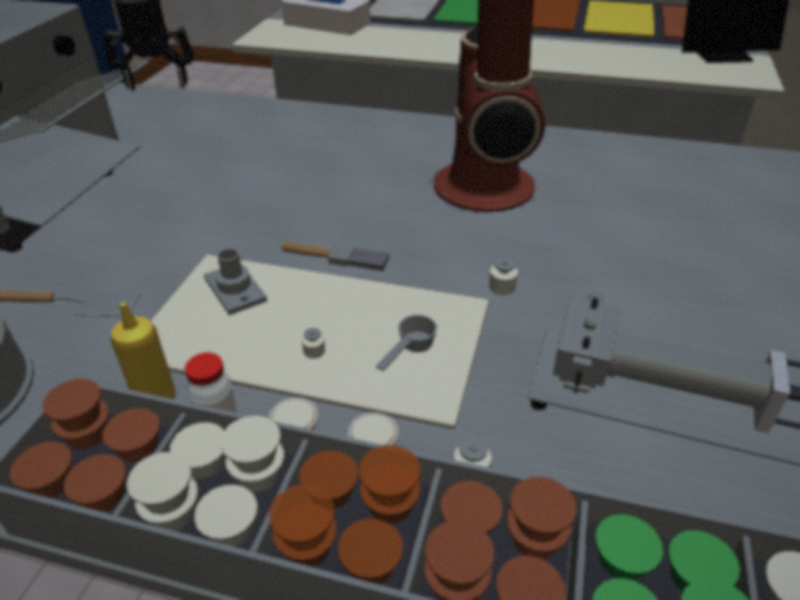

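The top view shows the valve on the board at about (460,285) of 800x600, the bonnet at (563,345) and the valve body at (240,300). The larger look-alikes are at (316,203) and (319,418). Next I'll look at enlarged crops.

```bash
python3 - <<'E'
from h import *
im=cv2.imread('pics/top0.png'); sc=cv2.imread('pics/scene0.png')
def crop(im,u,v,w=66,h=50,k=6): 
    u0,v0=u-w//2,v-h//2; print(u0,v0)
    return cv2.resize(im[v0:v0+h,u0:u0+w],None,fx=k,fy=k,interpolation=cv2.INTER_CUBIC)
a=np.hstack([crop(im,153,197),crop(im,358,221)]); b=np.hstack([crop(im,294,182),crop(sc,375,215)])
cv2.imwrite('pics/c1.png',np.vstack([a,b]))
print(pt('top0',240*.64,302*.64,.11),pt('top0',460*.64,285*.64,.05),pt('top0',563*.64,345*.64,.088))
E
```

```text
120 172
325 196
261 157
342 190
[0.53473469 0.22356467 0.11      ] [ 0.5790246  -0.15883962  0.05      ] [ 0.47091219 -0.33438502  0.088     ]
```

View pics/c1.png

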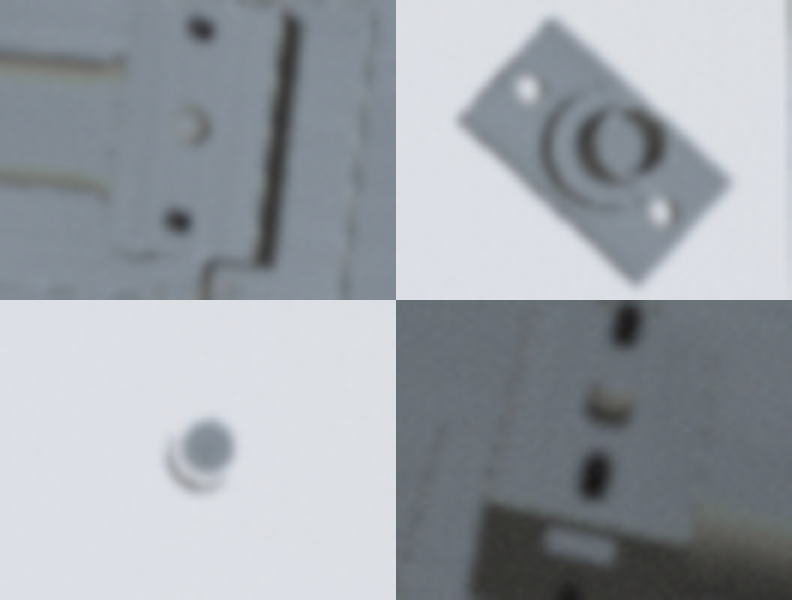

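The crops show the poppet centre at (295.2,181.1) in the full image. The bonnet corners, its bores, the seat spigot and the two dark dowels are also clear.

```bash
python3 - <<'E'
from h import *
T=lambda x,y,u0,v0,z,f='top0':pt(f,u0+(x+.5)/6-.5,v0+(y+.5)/6-.5,z)
print('valve',T(208,147,261,157,.05))
c=np.array([T(x-396,y,325,196,.024) for x,y in [(551,18),(458,120),(637,285),(733,182)]]);print('corners',c)
print('ctr',c.mean(0), np.linalg.norm(c[0]-c[1]),np.linalg.norm(c[1]-c[2]))
d=c[2]-c[1]; print('bonnet yaw',np.degrees(np.arctan2(d[1],d[0])))
print('neck',T(622-396,145,325,196,.088), T(621-396,146,325,196,.088))
s=[T(x,y,120,172,z) for x,y,z in [(202,29,.126),(194,126,.123),(178,221,.126)]];print('seat',s)
d=s[0]-s[2];print(np.linalg.norm(d),np.degrees(np.arctan2(d[1],d[0])),(s[0]+s[2])/2)
q=[T(x-396,y-300,342,190,.123,'scene0') for x,y in [(628,327),(610,403),(595,475)]];print('scene',q,np.linalg.norm(q[0]-q[2]))
w=grab('wrist','w0');s=manip.state();Rt=Ro.from_quat(np.roll(s['tool_rot'],-1)).as_matrix()
print('cam in tool',Rt.T@(-w['R'].T@w['t']-s['tool_pos']),(Rt.T@w['R'].T).tolist(),w['mtx'].tolist())
E
```

```text
valve [ 0.58283564 -0.1612458   0.05      ]
corners [[ 0.53826699 -0.32413123  0.024     ]
 [ 0.48841834 -0.27868411  0.024     ]
 [ 0.41112421 -0.36343854  0.024     ]
 [ 0.46070556 -0.41052128  0.024     ]]
ctr [ 0.47462877 -0.34419379  0.024     ] 0.06745612459748827 0.11470700722059593
bonnet yaw -132.364110438603
neck [ 0.47384517 -0.3397115   0.088     ] [ 0.47338512 -0.33924773  0.088     ]
seat [array([0.57764245, 0.22282586, 0.126     ]), array([0.53501723, 0.22514939, 0.123     ]), array([0.49291946, 0.22959737, 0.126     ])]
0.08499316203482357 -4.569668430739316 [0.53528096 0.22621161 0.126     ]
scene [array([0.5050271 , 0.23221903, 0.123     ]), array([0.54885478, 0.22826033, 0.123     ]), array([0.58755034, 0.22541132, 0.123     ])] 0.08280355491310286
cam in tool [ 0.07979456 -0.00060056 -0.12408867] [[-0.00042951411015033675, -0.9501399166136829, -0.31182359496191814], [0.999999882335928, -0.0004784116575653052, 8.031448940620084e-05], [-0.00022549004520105168, -0.3118235237752774, 0.9501400103009079]] [[305.3651109059609, 0.0, 252.3031392013298], [0.0, 305.3651109059609, 187.40863586903671], [0.0, 0.0, 1.0]]
```

Request:
move_arm --pt "3.5 -1.92 0 0 0 0 1" --pt "3.5 -1.92 0 0 0 0 1" --pt "3.5 -1.92 0 0 0 0 1" --pt "3.5 -1.92 0 0 0 0 1" --pt "3.5 -1.92 0 0 0 0 1" --pt "3.5 -1.92 0 0 0 0 1" --pt "3.5 -1.92 0 0 0 0 1" --pt "3.5 -1.92 0 0 0 0 1" --pt "3.5 -1.92 0 0 0 0 1" --pt "3.5 -1.92 0 0 0 0 1" --pt "3.5 -1.92 0 0 0 0 1" --pt "3.5 -1.92 0 0 0 0 1" --pt "3.5 -1.92 0 0 0 0 1" --pt "3.5 -1.92 0 0 0 0 1" --pt "0 0 2 0 0 6.3 1" --pt "0 0 2 0 0 6.3 1" --pt "0 0 2 0 0 6.3 1" --pt "0 0 0 0 0 6.3 1" --pt "0 0 0 0 0 0 1" --pt "0 0 0 0 0 0 1"

```text
time: 1.82
tool_pos: [0.5838, -0.1614, 0.1901]
tool_rot: [-0.0, 0.999, -0.039, -0.0]
contact_force: [0.2, -0.3, 0.2]
gripper_width: 0.999
grasp_force: 0.0
```

```bash
cat >> h.py <<'E'
def pose():
    s=manip.state(); R=Ro.from_quat(np.roll(s['tool_rot'],-1)).as_matrix()
    print('t',round(s['time'],2),'tcp',s['tool_pos'].round(4),'psi',round(float(np.degrees(np.arctan2(R[1,0],R[0,0]))),2),'tilt',R[:2,2].round(4),'F',s['contact_force'].round(1),'w',round(s['gripper_width'],3),'g',round(s['grasp_force'],1))
    return s['tool_pos'],R
def togo(X):
    p,R=pose(); print('shift cm',(R.T@(np.array(X)-p)*100).round(2))
E
python3 - <<'E'
from h import *
d=grab('wrist','w1'); togo([.583,-.161,.034])
print(px('w1',[.583,-.161,.05]),px('w1',[.583,-.161,.038]))
E
```

```text
t 1.87 tcp [ 0.5842 -0.1616  0.1909] psi -4.5 tilt [ 0.0009 -0.0003] F [-0.2  0.6  0.2] w 0.995 g 0.0
shift cm [-0.14 -0.05 15.69]
[252.33166311 180.79250755] [252.32496991 177.07944652]
```

View pics/w1.png

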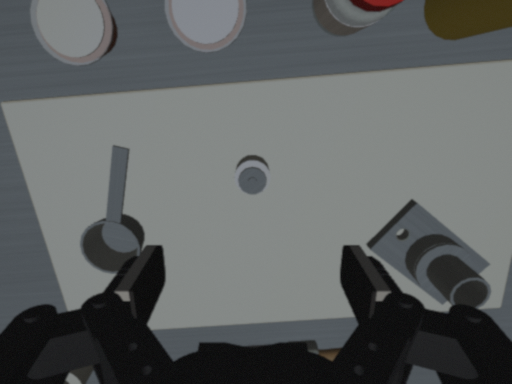

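The wrist view shows the poppet at about (252,180), within a pixel of the prediction of (252.3,180.8). I'll go down and grip.

Request:
move_arm --pt "-0.1 0 3 0 0 0 1" --pt "0 0 3 0 0 0 1" --pt "0 0 3 0 0 0 1" --pt "0 0 3 0 0 0 1" --pt "0 0 2 0 0 0 1" --pt "0 0 1 0 0 0 1" --pt "0 0 0.5 0 0 0 1" --pt "0 0 0 0 0 0 1" --pt "0 0 0 0 0 0 0" --pt "0 0 0 0 0 0 -1" --pt "0 0 0 0 0 0 -1" --pt "0 0 0 0 0 0 -1" --pt "0 0 0 0 0 0 -1" --pt "0 0 0 0 0 0 -1" --pt "0 0 0 0 0 0 -1" --pt "0 0 0 0 0 0 -1"

```text
time: 3.2
tool_pos: [0.584, -0.1617, 0.0369]
tool_rot: [0.0, 0.999, -0.04, 0.001]
contact_force: [-0.3, 0.4, 6.4]
gripper_width: 0.37
grasp_force: 60.1
```

```bash
python3 - <<'E'
from h import *
d=grab('wrist','w2'); togo([.535,.2265,.3]); togo([.535,.2265,.132])
cv2.imwrite('pics/w2c.png',cv2.resize(d['img'][180:384,120:392],None,fx=2.5,fy=2.5))
E
```

```text
t 3.25 tcp [ 0.584  -0.1617  0.0369] psi -4.64 tilt [ 0.0024 -0.0008] F [-0.7  0.   6.2] w 0.371 g 60.1
shift cm [ -7.96 -38.28 -26.36]
t 3.25 tcp [ 0.584  -0.1617  0.0369] psi -4.64 tilt [ 0.0024 -0.0008] F [-0.7  0.   6.2] w 0.371 g 60.1
shift cm [ -8.   -38.29  -9.56]
```

View pics/w2c.png

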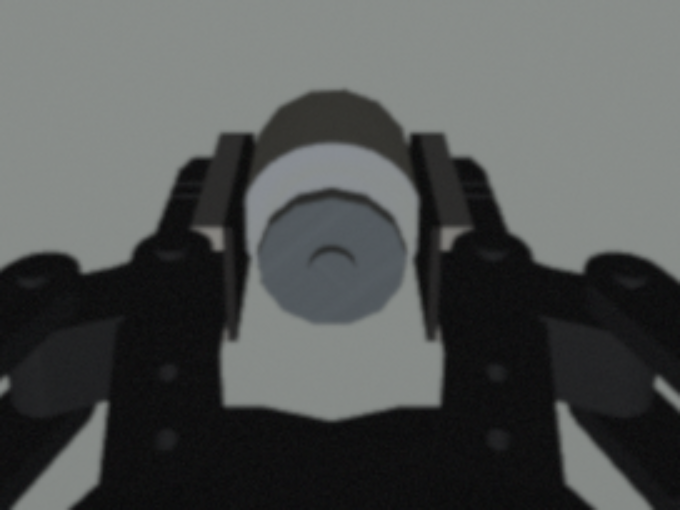

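The valve is centred between the pads, with the poppet at about (252.8,284) in the full image. I'll lift it and carry it to the seat.

Request:
move_arm --pt "0 0 -0.5 0 0 0 -1" --pt "0 0 -1.5 0 0 0 -1" --pt "0 0 -2.5 0 0 0 -1" --pt "0 0 -3 0 0 0 -1" --pt "0 0 -3 0 0 0 -1" --pt "0 0 -3 0 0 0 -1" --pt "0 0 -3 0 0 0 -1" --pt "0 0 -3 0 0 0 -1" --pt "0 0 -2 0 0 0 -1"

```text
time: 4.0
tool_pos: [0.5832, -0.1615, 0.2534]
tool_rot: [0.001, 0.999, -0.04, 0.001]
contact_force: [0.7, -0.2, -0.9]
gripper_width: 0.365
grasp_force: 59.5
```

Request:
move_arm --pt "-0.4 -1.9 0 0 0 0 -1" --pt "-0.7 -3.3 0 0 0 0 -1" --pt "-0.7 -3.3 0 0 0 0 -1" --pt "-0.7 -3.3 0 0 0 0 -1" --pt "-0.7 -3.3 0 0 0 0 -1" --pt "-0.7 -3.3 0 0 0 0 -1" --pt "-0.7 -3.3 0 0 0 0 -1" --pt "-0.7 -3.3 0 0 0 0 -1" --pt "-0.7 -3.3 0 0 0 0 -1" --pt "-0.7 -3.3 0 0 0 0 -1" --pt "-0.7 -3.3 0 0 0 0 -1" --pt "-0.6 -3.3 0 0 0 0 -1" --pt "0 0 0 0 0 0 -1" --pt "0 0 0 0 0 0 -1" --pt "0 0 0 0 0 0 -1"

```text
time: 5.25
tool_pos: [0.5337, 0.2255, 0.2497]
tool_rot: [0.001, 0.999, -0.04, -0.001]
contact_force: [-0.2, 0.7, -0.3]
gripper_width: 0.371
grasp_force: 59.8
```

```bash
python3 - <<'E'
from h import *
d=grab('wrist','w3'); togo([.535,.2265,.135])
for P in ([.535,.2265,.123],[.578,.223,.126],[.492,.230,.126]): print(px('w3',P))
print('valve at grasp',pt('w2',252.5,283.7,.05))
cv2.imwrite('pics/w3c.png',cv2.resize(d['img'][90:300,110:380],None,fx=2.8,fy=2.8,interpolation=cv2.INTER_CUBIC))
E
```

```text
t 5.3 tcp [0.5339 0.2249 0.2498] psi -4.69 tilt [-0.0009 -0.0008] F [-0.5  0.2 -0.6] w 0.371 g 59.8
shift cm [ 0.1  -0.17 11.48]
[251.19392837 182.94239426]
[251.13495343 133.03046114]
[251.23483585 229.93219027]
valve at grasp [ 0.58384096 -0.16138993  0.05      ]
```

View pics/w3c.png

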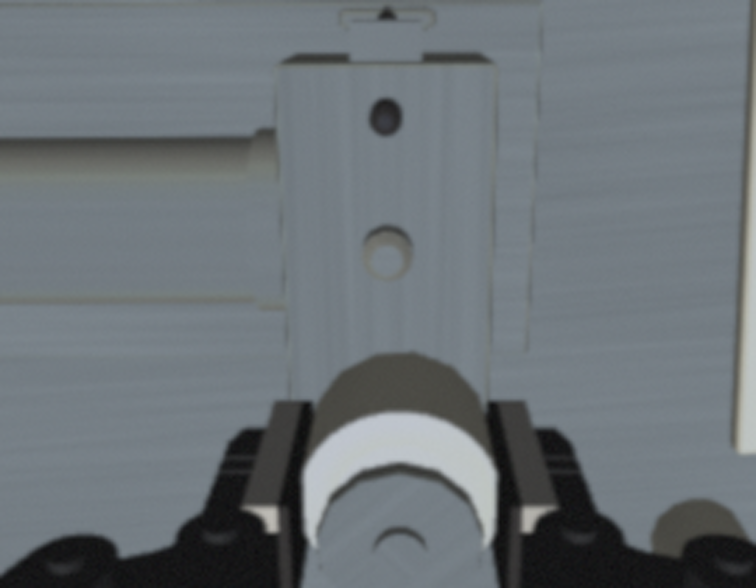

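The spigot top is at (248.5,182.7) in the full image, about 2.6 px left of the prediction. The dowel tip is at (247.8,132.5), and the valve is held straight.

```bash
python3 - <<'E'
from h import *
a=pt('w3',248.3,182.5,.123); b=pt('w3',247.6,132.3,.127); print(a,b,np.linalg.norm((b-a)[:2]),np.degrees(np.arctan2(*(b-a)[1::-1])))
togo([a[0],a[1],.142])
E
```

```text
[0.53560012 0.22894811 0.123     ] [0.57895403 0.22576815 0.127     ] 0.043470372446351574 -4.195075356681419
t 5.3 tcp [0.5339 0.2249 0.2498] psi -4.69 tilt [-0.0009 -0.0008] F [-0.5  0.2 -0.6] w 0.371 g 59.8
shift cm [ 0.14 -0.42 10.78]
```

Request:
move_arm --pt "0.15 -0.38 0 0 0 0 -1" --pt "0 0 2 0 0 0 -1" --pt "0 0 3 0 0 0 -1" --pt "0 0 3 0 0 0 -1" --pt "0 0 1.7 0 0 0 -1" --pt "0 0 0 0 0 0 -1" --pt "0 0 0 0 0 0 -1" --pt "0 0 0.3 0 0 0 -1" --pt "0 0 0.2 0 0 0 -1" --pt "0 0 0.2 0 0 0 -1" --pt "0 0 0 0 0 0 -1" --pt "0 0 0 0 0 0 -1"

```text
time: 6.3
tool_pos: [0.5362, 0.2296, 0.147]
tool_rot: [-0.0, 0.999, -0.04, 0.001]
contact_force: [-0.1, -0.9, -1.0]
gripper_width: 0.371
grasp_force: 59.8
```

```bash
python3 - <<'E'
from h import *
togo([.5355,.2287,.135])
E
```

```text
t 6.3 tcp [0.5362 0.2296 0.147 ] psi -4.64 tilt [0.001  0.0003] F [-0.1 -0.9 -1. ] w 0.371 g 59.8
shift cm [-0.06  0.1   1.2 ]
```

Request:
move_arm --pt "-0.03 0.05 0.2 0 0 0 -1" --pt "0 0 0.2 0 0 0 -1" --pt "0 0 0 0 0 0 -1"

```text
time: 6.55
tool_pos: [0.5352, 0.229, 0.1418]
tool_rot: [0.0, 0.999, -0.041, -0.0]
contact_force: [0.7, 0.1, -1.2]
gripper_width: 0.371
grasp_force: 59.8
```

Request:
move_arm --pt "0 0 0.2 0 0 0 -1" --pt "0 0 0.2 0 0 0 -1" --pt "0 0 0 0 0 0 -1" --pt "0 0 0 0 0 0 -1"

```text
time: 6.88
tool_pos: [0.5353, 0.229, 0.138]
tool_rot: [0.0, 0.999, -0.04, -0.0]
contact_force: [-0.3, -0.6, -0.7]
gripper_width: 0.372
grasp_force: 59.8
```

Below the spigot top with no lateral force, so it has gone over the spigot.

Request:
move_arm --pt "0 0 0.1 0 0 0 -1" --pt "0 0 0.1 0 0 0 -1" --pt "0 0 0 0 0 0 -1" --pt "0 0 0 0 0 0 -1"

```text
time: 7.22
tool_pos: [0.5355, 0.2291, 0.1362]
tool_rot: [0.0, 0.999, -0.04, -0.0]
contact_force: [-0.9, -1.4, -1.4]
gripper_width: 0.367
grasp_force: 59.8
```

Request:
move_arm --pt "0 0 0.1 0 0 0 -1" --pt "0 0 0 0 0 0 -1" --pt "0 0 0 0 0 0 -1"

```text
time: 7.47
tool_pos: [0.5355, 0.229, 0.1352]
tool_rot: [0.0, 0.999, -0.041, -0.0]
contact_force: [-0.2, 0.5, -0.4]
gripper_width: 0.375
grasp_force: 59.8
```

Request:
move_arm --pt "0 0 0.1 0 0 0 -1" --pt "0 0 0.1 0 0 0 -1" --pt "0 0 0 0 0 0 -1" --pt "0 0 0 0 0 0 -1"

```text
time: 7.8
tool_pos: [0.5357, 0.2291, 0.1349]
tool_rot: [0.0, 0.999, -0.04, 0.0]
contact_force: [-3.4, -0.3, 6.0]
gripper_width: 0.367
grasp_force: 60.7
```

The valve is seated, with contact at TCP height .135. I'll let go, rise and check.

Request:
move_arm --pt "0 0 0 0 0 0 0.2" --pt "0 0 0 0 0 0 0.6" --pt "0 0 0 0 0 0 0.8" --pt "0 0 0 0 0 0 0.8" --pt "0 0 0 0 0 0 0.8" --pt "0 0 -0.5 0 0 0 0.8" --pt "0 0 -2 0 0 0 0.8" --pt "0 0 -3 0 0 0 1" --pt "0 0 -3 0 0 0 1" --pt "0 0 -3 0 0 0 1" --pt "0 0 0 0 0 0 1" --pt "0 0 0 0 0 0 1"

```text
time: 8.8
tool_pos: [0.5369, 0.2295, 0.2518]
tool_rot: [-0.001, 0.999, -0.04, 0.003]
contact_force: [-0.3, 0.6, 0.0]
gripper_width: 1.002
grasp_force: 0.0
```

```bash
python3 - <<'E'
from h import *
d=grab('wrist','w4'); e=grab('scene','s4'); togo([.4742,-.342,.25])
for z in (.110,.136,.148): print(px('w4',[.5355,.2287,z]),px('s4',[.5355,.2287,z]))
c1=cv2.resize(d['img'][90:290,150:350],(400,400),interpolation=cv2.INTER_CUBIC)
c2=cv2.resize(e['img'][150:250,325:425],(400,400),interpolation=cv2.INTER_CUBIC)
cv2.imwrite('pics/w4c.png',np.hstack([c1,c2]))
E
```

```text
t 8.9 tcp [0.5352 0.2289 0.2478] psi -4.65 tilt [-0.0008 -0.0002] F [ 0.2 -0.1 -0.4] w 0.999 g 0.0
shift cm [-1.46 57.4  -0.21]
[253.95696054 181.65595127] [376.76575928 207.39090465]
[254.07015984 190.68517471] [378.87608186 197.99833601]
[254.13021193 195.47516621] [379.87627791 193.54668957]
```

View pics/w4c.png

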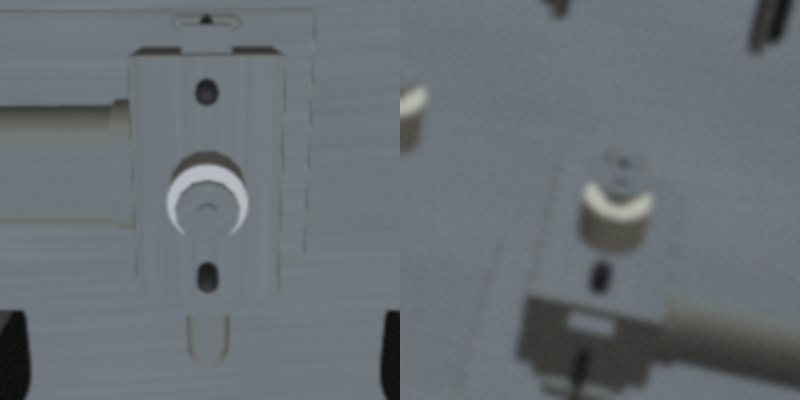

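The valve stands upright and flat on the seat, midway between the dowels, at (253.5,190) in the wrist image. Next I'll go to the bonnet.

Request:
move_arm --pt "-0.1 2 0 0 0 0 1" --pt "-0.1 3.7 0 0 0 0 1" --pt "-0.1 3.7 0 0 0 0 1" --pt "-0.1 3.7 0 0 0 0 1" --pt "-0.1 3.7 0 0 0 0 1" --pt "-0.1 3.7 0 0 0 0 1" --pt "-0.1 3.7 0 0 0 0 1" --pt "-0.1 3.7 0 0 0 0 1" --pt "-0.1 3.7 0 0 0 0 1" --pt "-0.1 3.7 0 0 0 0 1" --pt "-0.1 3.7 0 0 0 0 1" --pt "-0.1 3.7 0 0 0 0 1" --pt "-0.1 3.7 0 0 0 0 1" --pt "-0.1 3.7 0 0 0 0 1" --pt "-0.1 3.7 0 0 0 0 1" --pt "0 3.6 0 0 0 0 1" --pt "0 0 0 0 0 0 1"

```text
time: 10.32
tool_pos: [0.4721, -0.3465, 0.2458]
tool_rot: [-0.0, 0.999, -0.043, -0.002]
contact_force: [0.0, -0.1, -0.5]
gripper_width: 1.002
grasp_force: 0.0
```

Request:
move_arm --pt "0 0 0 0 0 -6.53 1" --pt "0 0 0 0 0 -6.53 1" --pt "0 0 0 0 0 -6.53 1" --pt "0 0 0 0 0 -6.53 1" --pt "0 0 0 0 0 -6.53 1" --pt "0 0 0 0 0 -6.53 1" --pt "0 0 0 0 0 -6.53 1" --pt "0 0 0 0 0 -6.53 1" --pt "0 0 0 0 0 0 1" --pt "0 0 0 0 0 0 1"

```text
time: 11.15
tool_pos: [0.4737, -0.3411, 0.2467]
tool_rot: [-0.001, 0.916, 0.402, -0.001]
contact_force: [0.5, 0.6, 0.3]
gripper_width: 1.0
grasp_force: 0.0
```

```bash
python3 - <<'E'
from h import *
d=grab('wrist','w5'); togo([.4742,-.342,.068])
for z in (.024,.048,.088): print(px('w5',[.4742,-.342,z]))
cv2.imwrite('pics/w5c.png',cv2.resize(d['img'][70:330,130:380],None,fx=2.3,fy=2.3,interpolation=cv2.INTER_CUBIC))
E
```

```text
t 11.2 tcp [ 0.4738 -0.3412  0.247 ] psi 47.46 tilt [-0.0016  0.0015] F [ 0.3  0.2 -0.4] w 1.002 g 0.0
shift cm [-0.03  0.12 17.9 ]
[254.15449943 160.02288724]
[254.22505606 165.02928607]
[254.36698524 175.09997892]
```

View pics/w5c.png

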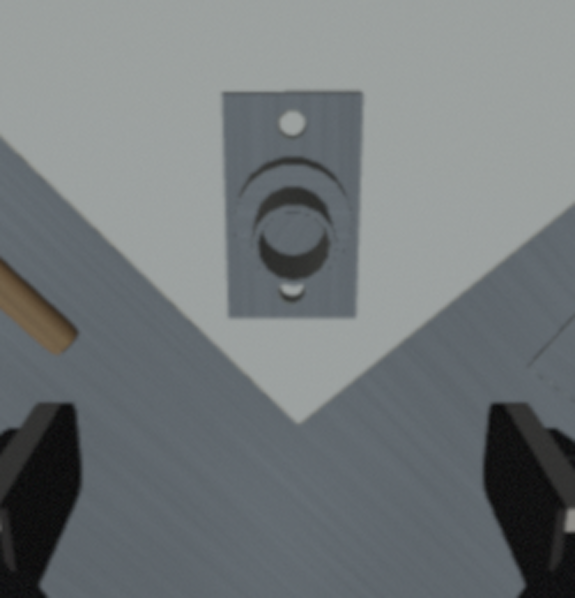

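The bonnet is squared up with the tool. Its flange corners in the crop are (221,92), (362,92), (229,317) and (356,317), and the neck top is at (293,242).

```bash
python3 - <<'E'
from h import *
T=lambda f,x,y,z,u0,v0,k:pt(f,u0+(x+.5)/k-.5,v0+(y+.5)/k-.5,z)
c=np.array([T('w5',x,y,.024,130,70,2.3) for x,y in [(221,92),(362,92),(356,317),(229,317)]]);m=c.mean(0);n=T('w5',293,242,.088,130,70,2.3)
print(m,n,np.linalg.norm(c[0]-c[1]),np.linalg.norm(c[1]-c[2]))
for i,j in((3,0),(2,1)): d=c[j]-c[i];print('yaw',np.degrees(np.arctan2(d[1],d[0])))
togo(n*.5+m*.5)
s=[T('w4',x,y,.127,150,90,2) for x,y in [(206,90),(207,273)]];d=s[0]-s[1];print('seat',sum(s)/2,np.linalg.norm(d),np.degrees(np.arctan2(d[1],d[0])))
E
```

```text
[ 0.47547693 -0.34495007  0.024     ] [ 0.47625508 -0.34366135  0.088     ] 0.0676415803274743 0.11609666579919053
yaw 47.970634772535064
yaw 47.88789390836092
t 11.2 tcp [ 0.4738 -0.3412  0.247 ] psi 47.46 tilt [-0.0016  0.0015] F [ 0.3  0.2 -0.4] w 1.002 g 0.0
shift cm [-0.08  0.4  19.1 ]
seat [0.53975341 0.22923158 0.127     ] 0.08150315094699381 -4.321715775945611
```

Request:
move_arm --pt "-0.1 0.4 2 0 0 0 1" --pt "0 0 3 0 0 0 1" --pt "0 0 3 0 0 0 1" --pt "0 0 3 0 0 0 1" --pt "0 0 3 0 0 0 1" --pt "0 0 2 0 0 0 1" --pt "0 0 1 0 0 0 1" --pt "0 0 0.6 0 0 0 1" --pt "0 0 0 0 0 0 1" --pt "0 0 0 0 0 0 1"

```text
time: 12.03
tool_pos: [0.477, -0.3458, 0.0735]
tool_rot: [0.001, 0.915, 0.403, 0.0]
contact_force: [-1.0, -0.5, 0.4]
gripper_width: 1.0
grasp_force: 0.0
```

Request:
move_arm --pt "0 0 0 0 0 0 0.3" --pt "0 0 0 0 0 0 -1" --pt "0 0 0 0 0 0 -1" --pt "0 0 0 0 0 0 -1" --pt "0 0 0 0 0 0 -1" --pt "0 0 0 0 0 0 -1" --pt "0 0 0 0 0 0 -1"

```text
time: 12.62
tool_pos: [0.4766, -0.3454, 0.0734]
tool_rot: [0.0, 0.915, 0.404, 0.0]
contact_force: [-2.4, 1.8, 6.3]
gripper_width: 0.405
grasp_force: 59.8
```

Regrip a little lower, so the fingertips are nearer the shoulder.

Request:
move_arm --pt "0 0 0 0 0 0 0.1" --pt "0 0 0 0 0 0 0.1" --pt "0 0 0 0 0 0 0.1" --pt "0 0 0.2 0 0 0 0.1" --pt "0 0 0 0 0 0 0.1" --pt "0 0 0 0 0 0 0.1"

```text
time: 13.12
tool_pos: [0.4762, -0.3451, 0.0698]
tool_rot: [-0.0, 0.915, 0.404, -0.0]
contact_force: [0.6, -0.4, 0.3]
gripper_width: 0.552
grasp_force: 0.0
```

Request:
move_arm --pt "0 0 0.2 0 0 0 0.1" --pt "0 0 0 0 0 0 0.1" --pt "0 0 0 0 0 0 0.1"

```text
time: 13.37
tool_pos: [0.4763, -0.3452, 0.0681]
tool_rot: [-0.0, 0.915, 0.404, -0.0]
contact_force: [0.7, 0.6, -0.2]
gripper_width: 0.551
grasp_force: 0.0
```

Request:
move_arm --pt "0 0 0.2 0 0 0 0.1" --pt "0 0 0 0 0 0 -1" --pt "0 0 0 0 0 0 -1" --pt "0 0 0 0 0 0 -1" --pt "0 0 0 0 0 0 -1" --pt "0 0 0 0 0 0 -1"

```text
time: 13.87
tool_pos: [0.4765, -0.3453, 0.0663]
tool_rot: [0.0, 0.915, 0.404, 0.0]
contact_force: [0.1, -0.9, -0.9]
gripper_width: 0.409
grasp_force: 61.0
```

Request:
move_arm --pt "0 0 -0.3 0 0 0 -1" --pt "0 0 -1 0 0 0 -1" --pt "0 0 -2 0 0 0 -1" --pt "0 0 -3 0 0 0 -1" --pt "0 0 -3 0 0 0 -1" --pt "0 0 -3 0 0 0 -1" --pt "0 0 -3 0 0 0 -1" --pt "0 0 -3 0 0 0 -1" --pt "0 0 -2.7 0 0 0 -1" --pt "0 0 0 0 0 0 -1" --pt "0 0 0 0 0 0 -1"

```text
time: 14.78
tool_pos: [0.4768, -0.3457, 0.2783]
tool_rot: [0.002, 0.915, 0.404, 0.001]
contact_force: [0.2, 0.2, -4.4]
gripper_width: 0.408
grasp_force: 61.1
```

```bash
python3 - <<'E'
from h import *
togo([.5355,.2289,.28])
d=grab('wrist','w6');cv2.imwrite('pics/w6c.png',cv2.resize(d['img'],(800,600),interpolation=cv2.INTER_CUBIC))
E
```

```text
t 14.78 tcp [ 0.4768 -0.3457  0.2783] psi 47.6 tilt [ 0.0027 -0.0026] F [ 0.2  0.2 -4.4] w 0.408 g 61.1
shift cm [ 46.39 -34.41  -0.3 ]
```

View pics/w6c.png

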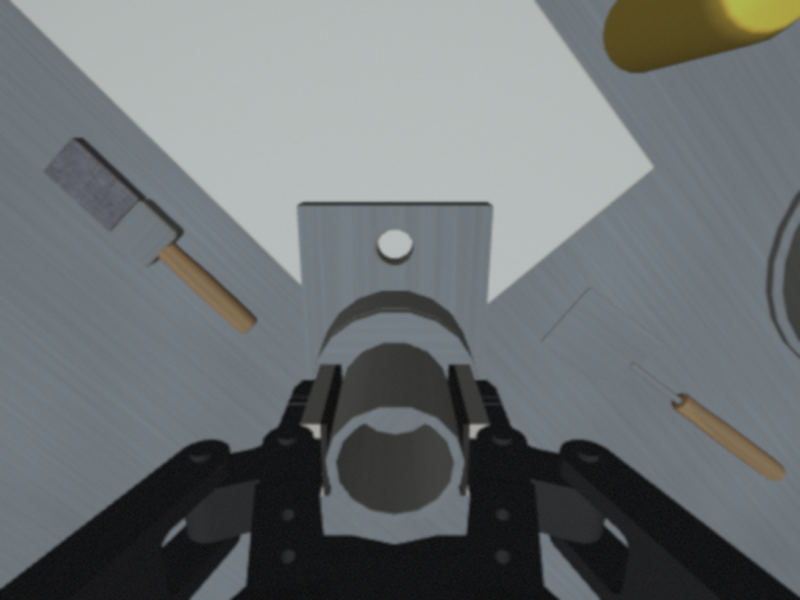

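The bonnet is held square to the tool: the flange front edge is level at row 204, and the bore at (395,244) is on the centre line. I'll carry it to the seat.

Request:
move_arm --pt "1.4 -1.1 0 0 0 0 -1" --pt "2.7 -2.0 0 0 0 0 -1" --pt "2.8 -2.1 0 0 0 0 -1" --pt "2.8 -2.1 0 0 0 0 -1" --pt "2.8 -2.1 0 0 0 0 -1" --pt "2.8 -2.1 0 0 0 0 -1" --pt "2.8 -2.1 0 0 0 0 -1" --pt "2.8 -2.1 0 0 0 0 -1" --pt "2.8 -2.1 0 0 0 0 -1" --pt "2.8 -2.1 0 0 0 0 -1" --pt "2.8 -2.1 0 0 0 0 -1" --pt "2.8 -2.1 0 0 0 0 -1" --pt "2.8 -2.1 0 0 0 0 -1" --pt "2.8 -2.1 0 0 0 0 -1" --pt "2.8 -2.1 0 0 0 0 -1" --pt "2.8 -2.1 0 0 0 0 -1" --pt "2.8 -2.0 0 0 0 0 -1" --pt "0.1 0 0 0 0 0 -1"

```text
time: 16.33
tool_pos: [0.5309, 0.2338, 0.2725]
tool_rot: [-0.002, 0.914, 0.406, -0.002]
contact_force: [-1.7, -1.2, -3.4]
gripper_width: 0.403
grasp_force: 63.0
```

Request:
move_arm --pt "0 0 0 0 0 6.5 -1" --pt "0 0 0 0 0 6.5 -1" --pt "0 0 0 0 0 6.5 -1" --pt "0 0 0 0 0 6.5 -1" --pt "0 0 0 0 0 6.5 -1" --pt "0 0 0 0 0 6.5 -1" --pt "0 0 0 0 0 6.5 -1" --pt "0 0 0 0 0 6.5 -1" --pt "0 0 0 0 0 0 -1" --pt "0 0 0 0 0 0 -1" --pt "0 0 0 0 0 0 -1"

```text
time: 17.25
tool_pos: [0.5323, 0.2284, 0.2746]
tool_rot: [0.0, 0.999, -0.037, -0.001]
contact_force: [0.6, -0.6, -3.4]
gripper_width: 0.407
grasp_force: 63.1
```

```bash
python3 - <<'E'
from h import *
d=grab('wrist','w7'); p,R=pose()
togo([.5355,.2289,.21])
# bonnet offset in tool frame at w6
p6=np.array([.4768,-.3457,.2783]); R6=Ro.from_euler('z',47.6,degrees=True).as_matrix()@np.diag([1,-1,-1])
b=pt('w6',395*.64-.2,243*.64-.2,.236); print('bore in tool mm',R6.T@(b-p6)*1e3)
e=[pt('w6',x*.64-.2,204*.64-.2,.236) for x in (298,492)]; print([R6.T@(q-p6)*1e3 for q in e])
cv2.imwrite('pics/w7c.png',cv2.resize(d['img'][60:340,120:392],None,fx=2.1,fy=2.1,interpolation=cv2.INTER_CUBIC))
E
```

```text
t 17.3 tcp [0.5326 0.2285 0.275 ] psi -4.29 tilt [-0.002  -0.0005] F [-0.1 -0.7 -4.8] w 0.406 g 63.1
t 17.3 tcp [0.5326 0.2285 0.275 ] psi -4.29 tilt [-0.002  -0.0005] F [-0.1 -0.7 -4.8] w 0.406 g 63.1
shift cm [ 0.3  -0.07  6.5 ]
bore in tool mm [44.17869285 -0.20827042 42.3       ]
[array([ 57.94441329, -33.75723631,  42.3       ]), array([57.88354285, 33.39679385, 42.3       ])]
```

View pics/w7c.png

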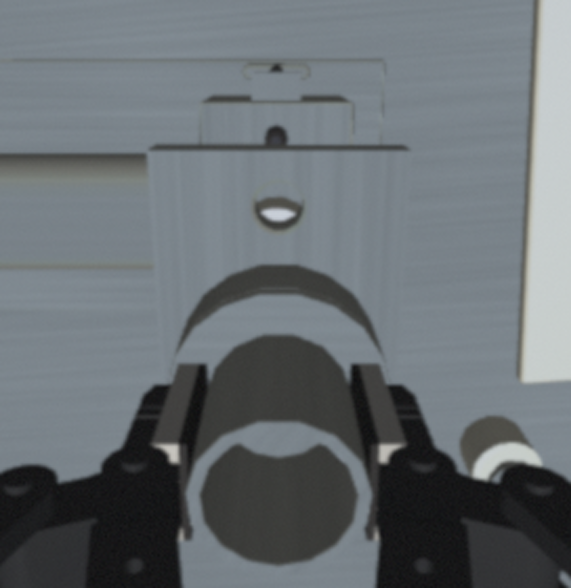

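The bonnet is centred in the gripper. The front dowel at crop (276,135) lies on the bore's centre line at (278,210). I'll correct by 3 mm in x and lower it.

Request:
move_arm --pt "0.3 -0.07 0 0 0 0.1 -1" --pt "0 0 2 0 0 0 -1" --pt "0 0 3 0 0 0 -1" --pt "0 0 2 0 0 0 -1" --pt "0 0 1.3 0 0 0 -1" --pt "0 0 0 0 0 0 -1" --pt "0 0 0 0 0 0 -1" --pt "0 0 0 0 0 0 -1"

```text
time: 17.97
tool_pos: [0.5373, 0.2293, 0.1952]
tool_rot: [-0.0, 0.999, -0.039, 0.001]
contact_force: [-0.1, -0.3, -3.2]
gripper_width: 0.404
grasp_force: 63.2
```

```bash
python3 - <<'E'
from h import *
togo([.5355,.2289,.182])
d=grab('wrist','w8');e=grab('scene','s8')
c1=cv2.resize(d['img'][60:200,180:320],(400,400),interpolation=cv2.INTER_CUBIC)
c2=cv2.resize(e['img'][120:250,310:440],(400,400),interpolation=cv2.INTER_CUBIC)
cv2.imwrite('pics/w8c.png',np.hstack([c1,c2]))
E
```

```text
t 17.97 tcp [0.5373 0.2293 0.1952] psi -4.49 tilt [0.0029 0.0008] F [-0.1 -0.3 -3.2] w 0.404 g 63.2
shift cm [-0.18  0.05  1.32]
```

View pics/w8c.png

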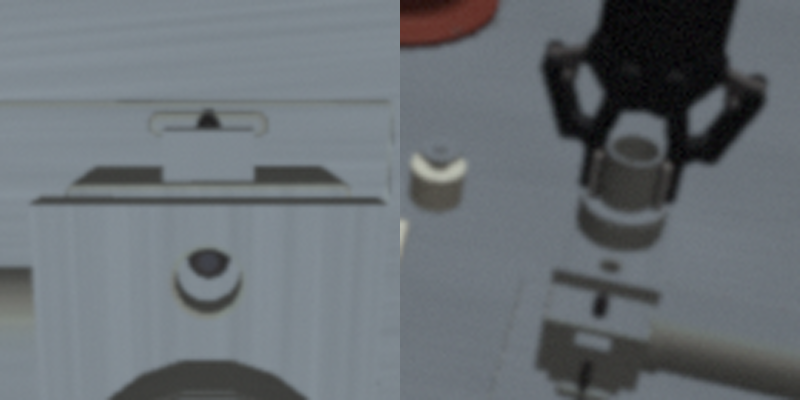

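That picture was my 11th, one over the limit of 10. I'll take no more and work from force and pose. It shows the dowel tip inside the bore, laterally centred (column 208 for both).

Request:
move_arm --pt "-0.05 0 0.4 0 0 0 -1" --pt "0 0 0.3 0 0 0 -1" --pt "0 0 0 0 0 0 -1" --pt "0 0 0 0 0 0 -1" --pt "0 0 0 0 0 0 -1"

```text
time: 18.48
tool_pos: [0.5357, 0.229, 0.1863]
tool_rot: [0.0, 0.999, -0.039, -0.0]
contact_force: [-0.2, -0.3, -3.1]
gripper_width: 0.407
grasp_force: 63.2
```

```bash
python3 - <<'E'
from h import *
togo([.5355,.2289,.1643])
E
```

```text
t 18.48 tcp [0.5357 0.229  0.1863] psi -4.5 tilt [-0.0001 -0.    ] F [-0.2 -0.3 -3.1] w 0.407 g 63.2
shift cm [-0.02  0.01  2.2 ]
```

On target; lower onto the dowels.

Request:
move_arm --pt "0 0 0.3 0 0 0 -1" --pt "0 0 0.2 0 0 0 -1" --pt "0 0 0.2 0 0 0 -1" --pt "0 0 0 0 0 0 -1" --pt "0 0 0 0 0 0 -1"

```text
time: 18.9
tool_pos: [0.5355, 0.229, 0.1789]
tool_rot: [0.0, 0.999, -0.039, -0.0]
contact_force: [0.2, -0.7, -2.7]
gripper_width: 0.403
grasp_force: 63.2
```

Request:
move_arm --pt "0 0 0.2 0 0 0 -1" --pt "0 0 0.2 0 0 0 -1" --pt "0 0 0.2 0 0 0 -1" --pt "0 0 0.1 0 0 0 -1" --pt "0 0 0 0 0 0 -1" --pt "0 0 0 0 0 0 -1"

```text
time: 19.4
tool_pos: [0.5357, 0.229, 0.1722]
tool_rot: [0.0, 0.999, -0.039, -0.0]
contact_force: [-0.4, 1.1, -3.2]
gripper_width: 0.41
grasp_force: 63.2
```

Request:
move_arm --pt "0 0 0.2 0 0 0 -1" --pt "0 0 0.2 0 0 0 -1" --pt "0 0 0 0 0 0 -1" --pt "0 0 0 0 0 0 -1"

```text
time: 19.73
tool_pos: [0.5362, 0.2292, 0.1699]
tool_rot: [-0.0, 0.999, -0.039, 0.001]
contact_force: [-3.0, -0.9, 3.8]
gripper_width: 0.404
grasp_force: 64.7
```

Request:
move_arm --pt "0 0 0.2 0 0 0 -1" --pt "0 0 0.1 0 0 0 -1" --pt "0 0 0 0 0 0 -1" --pt "0 0 0 0 0 0 -1"

```text
time: 20.07
tool_pos: [0.5362, 0.2292, 0.1671]
tool_rot: [-0.0, 0.999, -0.039, 0.001]
contact_force: [-3.4, -1.4, 6.8]
gripper_width: 0.402
grasp_force: 65.3
```

The force matches the spring: 8 + 3.2 − 4.4 = 6.8 N. Press on home.

Request:
move_arm --pt "0 0 0.2 0 0 0 -1" --pt "0 0 0.1 0 0 0 -1" --pt "0 0 0 0 0 0 -1" --pt "0 0 0 0 0 0 -1"

```text
time: 20.4
tool_pos: [0.5363, 0.2292, 0.1647]
tool_rot: [-0.0, 0.999, -0.039, 0.001]
contact_force: [-5.9, -1.6, 10.6]
gripper_width: 0.408
grasp_force: 65.8
```

Request:
move_arm --pt "0 0 0.1 0 0 0 -1" --pt "0 0 0.1 0 0 0 -1" --pt "0 0 0 0 0 0 -1" --pt "0 0 0 0 0 0 -1"

```text
time: 20.73
tool_pos: [0.5363, 0.2292, 0.1642]
tool_rot: [-0.0, 0.999, -0.039, 0.001]
contact_force: [-8.1, -3.1, 15.6]
gripper_width: 0.408
grasp_force: 67.7
```

Request:
move_arm --pt "-0.06 0 0.1 0 0 0 -1" --pt "0 0 0.1 0 0 0 -1" --pt "0 0 0 0 0 0 -1" --pt "0 0 0 0 0 0 -1" --pt "0 0 0 0 0 0 -1"

```text
time: 21.15
tool_pos: [0.5363, 0.2292, 0.1641]
tool_rot: [-0.0, 0.999, -0.039, 0.001]
contact_force: [-10.5, -3.9, 21.5]
gripper_width: 0.408
grasp_force: 69.2
```

```bash
python3 - <<'E'
from h import *
pose();print(manip.state()['ft_torque'])
E
```

```text
t 21.15 tcp [0.5363 0.2292 0.1641] psi -4.49 tilt [0.0027 0.    ] F [-10.5  -3.9  21.5] w 0.408 g 69.2
[-0.76432918  2.01735239  0.05194278]
```

The moment is explained by the lateral force alone, so the pressure is even. I'll take off the side load and press more firmly.

Request:
move_arm --pt "-0.1 0.05 0.1 0 0 0 -1" --pt "-0.1 0.05 0.1 0 0 0 -1" --pt "0 0 0.1 0 0 0 -1" --pt "0 0 0 0 0 0 -1" --pt "0 0 0 0 0 0 -1" --pt "0 0 0 0 0 0 -1"

```text
time: 21.65
tool_pos: [0.5363, 0.2292, 0.1641]
tool_rot: [-0.001, 0.999, -0.039, 0.004]
contact_force: [-8.9, -2.3, 29.7]
gripper_width: 0.407
grasp_force: 71.5
```

```bash
python3 - <<'E'
from h import *
pose();print(manip.state()['ft_torque'])
E
```

```text
t 21.65 tcp [0.5363 0.2292 0.1641] psi -4.49 tilt [0.0084 0.0018] F [-8.9 -2.3 29.7] w 0.407 g 71.5
[-0.88865293  1.99306006 -0.042277  ]
```

Request:
move_arm --pt "0.1 -0.05 0 0 -0.1 0 -1" --pt "0.1 -0.05 0 0 -0.1 0 -1" --pt "0 0 0 0 0 0 -1" --pt "0 0 0 0 0 0 -1" --pt "0 0 0 0 0 0 -1"

```text
time: 22.07
tool_pos: [0.5364, 0.2293, 0.1641]
tool_rot: [0.0, 0.999, -0.039, -0.0]
contact_force: [-19.7, -7.2, 34.8]
gripper_width: 0.407
grasp_force: 72.8
```

```bash
python3 - <<'E'
from h import *
pose();print(manip.state()['ft_torque'])
E
```

```text
t 22.07 tcp [0.5364 0.2293 0.1641] psi -4.49 tilt [-0.0006 -0.0001] F [-19.7  -7.2  34.8] w 0.407 g 72.8
[-1.16943667  2.87702068 -0.1364559 ]
```

Request:
move_arm --pt "-0.1 0.04 0 0 -0.17 0 -1" --pt "-0.1 0.04 0 0 -0.17 0 -1" --pt "0 0 0 0 0 0 -1" --pt "0 0 0 0 0 0 -1" --pt "0 0 0 0 0 0 -1"

```text
time: 22.48
tool_pos: [0.5364, 0.2292, 0.1642]
tool_rot: [-0.001, 0.999, -0.039, -0.0]
contact_force: [-10.8, -3.0, 28.4]
gripper_width: 0.406
grasp_force: 71.5
```

```bash
python3 - <<'E'
from h import *
pose();print(manip.state()['ft_torque'])
E
```

```text
t 22.48 tcp [0.5364 0.2292 0.1642] psi -4.47 tilt [-0.0004  0.002 ] F [-10.8  -3.   28.4] w 0.406 g 71.5
[-0.99302216  1.51566928  0.03746896]
```

Request:
move_arm --pt "-0.1 0 0.1 -0.1 -0.1 0 -1" --pt "0 0 0.1 0 0 0 -1" --pt "0 0 0 0 0 0 -1" --pt "0 0 0 0 0 0 -1" --pt "0 0 0 0 0 0 -1" --pt "0 0 0 0 0 0 -1"

```text
time: 22.98
tool_pos: [0.5363, 0.2292, 0.1641]
tool_rot: [-0.0, 0.999, -0.039, 0.0]
contact_force: [-12.3, -5.3, 34.7]
gripper_width: 0.405
grasp_force: 73.0
```

```bash
python3 - <<'E'
from h import *
pose();print(manip.state()['ft_torque'])
E
```

```text
t 22.98 tcp [0.5363 0.2292 0.1641] psi -4.48 tilt [0.0002 0.0006] F [-12.3  -5.3  34.7] w 0.405 g 73.0
[-1.05800345  1.7583562  -0.05652154]
```

The bonnet is home: it stopped at TCP height .1641 (expected .1643), tilt is about zero, and it presses steadily with about 35 N.

```bash
python3 -c "
from plant import manip; print(manip.job_done())"
```

```text
the job is handed in; nothing more can be done
None
```

The valve is on the spigot, and the bonnet is on its dowels, still gripped and pressed fully home with about 35 N by force and height readings; I viewed 11 pictures, one over the limit of 10.

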